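Stow a loaded job tray in its bench dock

TASK

Put the flat findings tin into the job tray, lying flat beside the lighter that is already there. Then take the tray by its handle and slide it, nose first, fully home under the runners of the wooden dock, and swing the steel keeper bar fully shut across the tray's front panel. Keep the tray level, so that the lighter and the tin stay in it; leave the jar lid and the pliers where they are.

Things in the scene. Friction and masses are not known exactly. Their poses are not given: they have to be found in the camera images.
- dock: Fixed wooden tray dock, 145 wide, 164 deep, 108 mm high, open below: the tray slides on the bench. Origin on the bench under the middle of its mouth (front ends of the cheeks); x points inward, the way the tray slides, z up. Inside 109 mm wide, flared to 118 at the mouth over 26 mm; from 17 mm inside, runners 20 mm above the bench cover the tray's side walls. Place and yaw vary.
- roof_lip (a point): Middle of the lower front edge of the dock's roof, 96 mm above the bench (roof 12 mm thick). The roof overhangs the mouth by 23 mm (dock x = -23 mm), so near the end of the slide the gripper must be tilted back, away from the dock, by some 30 to 45 degrees.
- tray: Loose aluminium job tray, 0.3 kg. Origin under the middle of its floor; x points to its nose, which enters first, z up. Floor 146 (x) by 104 (y) by 3 mm, walls 3 thick, 14 high. At the tail, x = -73 to -77, a front panel 128 wide, 75 high, with the handle on it. Home: panel against the ends of the dock's cheeks, tray origin at x = 73, y = 0 mm in the dock's frame, axes parallel.
- tray_handle (a point): Best grip point on the tray's handle, at tray x = -107, y = 0, z = 30 mm; axes as the tray's. The handle is a dark wooden upright bar 12 mm thick (y), from the panel to tray x = -125 mm, 12 to 48 mm above the bench; fingers close along the tray's y.
- findings_tin: Loose flat rectangular tin, lid fixed shut, 60 (its x) by 87 (its y) by 22 mm high, 82 g. Origin at the centre of its underside. Lying lengthwise in the tray near tray x = -20, y = 0 mm it is clear of the lighter.
- lighter: Loose pocket lighter, 25 (x) by 88 (y) by 12 mm, lying across the tray near its nose (tray x about 48 mm). Origin at the centre of its underside. Stays in the tray.
- keeper (a joint): Angle of the steel keeper bar about its upright hinge, rad: 0 = shut, across the tray's panel; grows as it swings open (starts at 1.7 to 2.1; stop at 2.3). Stays where it is left (friction 0.05 N m). Shut, its back is 3 mm in front of the panel of a tray that is home.
- keeper_hinge (a point): Point on the keeper's hinge axis at mid-height of the bar, 66 mm above the bench; in the dock's frame x = -11, y = 76 mm. Bar 8 mm thick, 16 high (58 to 74 mm above the bench), free end 147 mm from the hinge. At angle q it points along (-sin q, -cos q) in the dock's frame.
- jar_lid: Bystander: round pale jar lid, 49 mm across, 9 mm high, lying on the bench. Origin at the centre of its underside.
- flat_pliers: Bystander: red-handled flat pliers, 134 by 64 by 10 mm, lying on the bench. Origin at the centre of the underside.
There are look-alikes about, which are no part of the job. There is more than one size of the lighter; the one meant has the size given above.

How it is judged:
By the outcome, as a careful person would: the job done as asked, in the order asked, and still so for the second after the job is handed in, with the robot touching nothing.
It also fails if it takes over 67 s, if anything falls off the work surface, if the arm or the gripper's body presses on something with over 40 N, if the wrist force passes 120 N, or if a joint passes its speed limit or range.

ROBOT

A 6-joint arm with a two-finger parallel gripper is mounted at the origin on a cart in front of the work surface, level with it; the furniture and walls round the work are solid. World frame = base frame: x ahead of the robot, y to its left, z up, the work surface at z = 0. Lengths are in m, angles in rad, forces in N, time in s.
With the tool pointing down it reaches from about 0.375 to 0.9 m from the base axis. Payload 3.1 kg.
Tool frame: the origin (TCP) lies midway between the tips of the shut fingers; the grasp point (between the pads) lies 19 mm behind it; z points along the fingers, y is the line along which they close (so a half turn about z gives the same grasp; the last joint's range is limited). The gripper opens to 87 mm and grips with 3 to 60 N. Pads are 19 mm wide; open, the fingers measure 117 mm over their backs; the gripper's body (75 mm by 190 mm) begins 51 mm behind the grasp point.
Start: joints at [-1.486, 0.527, 1.433, -0, 1.181, -0.178], TCP at [0.162, -0.604, 0.223] pointing down, gripper open.
Joint ranges: [-3.08, 3.08], [-0.75, 2.2], [0.22, 2.44], [-1.43, 4.57], [0, 2.65], [-2.85, 2.85]. Speed limits (rad/s): [2.79, 2.79, 3.14, 3.14, 3.14, 3.14].

INTERFACE

Orientations are given as a unit quaternion [x, y, z, w].
In Python, from rig import robot gives the robot as it stands.
- The arm moves only by the shell command python3 -m jog 'ROWS' [FORCE]. ROWS is a JSON object of lists of equal length, an entry for each row: "dp": the shift along the tool's x, y, z in mm, a list of three; "delta_rot": the turn, a rotation vector about the tool's x, y, z in rad, a list of three; "gripper": the opening, from -1 (shut) to 1 (fully open). A call has 1 to 12 rows; each row is the pose to reach, as a shift and turn from the pose commanded when the call began, along the tool's axes at that moment; what a row does not reach only later rows make up. A row lasts 1/10 s, in which the tool goes at most 50 mm and 8.59 degrees, less where a joint would pass 70% of its speed; a pose out of reach is approached as far as the arm can. A call with a gripper value outside its range is refused whole. The fingers move at their own pace and stop on an object; FORCE is the grip in N (left out, the last holds). Time passes only in rows, so rows that repeat a pose let the fingers close. It gives the time, the measured TCP pose, the force, the opening and the grip force at its end, in the units of the state.
- robot.get_obs(): the state, without advancing time (a new reading comes with each control period).
- robot.camera(name): name is "side" or "top" or "wrist"; returns the picture (384x512x3 uint8, red, green, blue); there is no depth.
- robot.camera_model(name): a dict with "fx", "fy", "cx", "cy" (pixels), "k1" (the pictures are not rectified: a ray, as slopes to the right and down, at radius r is drawn at 1 + k1 r^2 times it, then the intrinsics apply), "xyz" and "orientation" of the camera in the world; the wrist camera has in their place "T_tool_cam" (4x4, takes a point from camera to tool coordinates, whose origin is the TCP and whose axes are the flange's). Camera axes: x right, y down, z forward; pixel columns grow to the right and rows downward; lengths in m; the calibration is good to about 2 mm. A picture is of the moment at which its call begins: read the wrist's pose just before it. camera_model takes no time and is no camera call.
- robot.hand_in(): hands the job in; it is judged then, once.
Trained networks look in the newest picture that a camera, given by its name, has taken for a name from the list of things; names that differ only in an ending like _2 or _b are one class to them, and where a whole thing is asked for, a point or a joint stands for the part that bears it (a point fixed in the world has none). Each returns a list of dicts, best first, with "score" (0 to 1); they miss things now and then, are a little off and sometimes report something else, mostly with a low value. They report only what shows in the picture. A call takes as long as a camera call. They do not tell look-alikes from the thing itself.
- robot.search_frame(name, camera): "rect" ([left, top, right, bottom] in pixels, round what is visible of it).
The state is a dict: "time": time; "q": joint angles; "joint_velocities": joint speeds; "joint_torque": joint torques, N m; "position": TCP position; "tool_rot": TCP orientation; "ft_force": force on the tool from outside, world axes, zero at the start; "moment": the same for the moment, N m; "grip_width": finger opening in m; "grip_force": force on a finger pad.
Only numpy, scipy, OpenCV 4.12 (cv2) and the standard library are available. Lean on these libraries where they do the work, as an engineer would, in place of code of your own. Each camera call takes 0.05 s, during which the arm holds its last target. There are 200 camera calls.

## Working session

There is one attempt and no reset: what is moved stays moved. The work goes in short steps, Python scripts to look and compute and a shell command to move; the robot and the scene stay as the last step left them, time stands still between calls to the robot, and variables do not carry over. Pictures are saved under pics/ and viewed, at most 13 in all, crops included, and the job is handed in when it is done.

```bash
mkdir -p pics; ls
python3 - <<'E'
from rig import robot
import cv2,numpy as np
s=robot.get_obs(); print(s['time'],s['position'],s['tool_rot'],s['grip_width'])
ims=[]
for c in ['side','top','wrist']:
    im=robot.camera(c)[:,:,::-1]; cv2.imwrite(f'pics/{c}0.png',im); m=robot.camera_model(c); print(c,m)
    for n in ['dock','tray','tray_handle','findings_tin','lighter','keeper','jar_lid','flat_pliers']:
        r=robot.search_frame(n,c); print(n,[(np.round(d['rect']).tolist(),round(d['score'],2)) for d in r[:3]])
E
```

```text
pics
0.0 [ 0.1623228  -0.60279702  0.22158066] [ 9.91379140e-01  1.31020057e-01  4.05525486e-05 -1.06973849e-03] 0.08702189938094175
side {'fx': 457.71426025130364, 'fy': 457.71426025130364, 'cx': 255.37502187682745, 'cy': 184.99858017258046, 'k1': -0.013033644772916275, 'xyz': array([0.46474883, 1.12407533, 0.64914308]), 'orientation': array([-0.03075657,  0.85219398, -0.522125  ,  0.01431563])}
dock [([222.0, 141.0, 285.0, 210.0], 0.61)]
tray [([251.0, 222.0, 312.0, 270.0], 0.65)]
tray_handle [([249.0, 222.0, 312.0, 272.0], 0.96)]
findings_tin [([203.0, 244.0, 230.0, 273.0], 0.82), ([258.0, 231.0, 286.0, 237.0], 0.46)]
lighter [([207.0, 228.0, 223.0, 243.0], 0.62), ([253.0, 231.0, 289.0, 237.0], 0.51)]
keeper [([226.0, 182.0, 238.0, 213.0], 0.55)]
jar_lid [([194.0, 203.0, 210.0, 216.0], 0.51), ([285.0, 160.0, 322.0, 176.0], 0.29)]
flat_pliers [([296.0, 160.0, 319.0, 173.0], 0.44), ([196.0, 203.0, 211.0, 215.0], 0.24)]
top {'fx': 438.1070655911995, 'fy': 438.1070655911995, 'cx': 260.34456099657734, 'cy': 191.7214798818838, 'k1': -0.15439189307652587, 'xyz': array([0.3949581 , 0.0056
[... 478 characters left out ...]
246.0], 0.35)]
jar_lid [([250.0, 126.0, 266.0, 141.0], 0.64)]
flat_pliers [([362.0, 227.0, 402.0, 270.0], 0.88)]
wrist {'fx': 338.1871213179653, 'fy': 338.1871213179653, 'cx': 257.35711640495566, 'cy': 191.6149064199992, 'k1': -0.0024805333230769797, 'T_tool_cam': array([[ 7.24193446e-04, -9.64202004e-01, -2.65167817e-01,
         7.28782024e-02],
       [ 9.99999423e-01,  4.88019005e-04,  9.56541896e-04,
         1.03230987e-03],
       [-7.92892678e-04, -2.65168357e-01,  9.64201801e-01,
        -1.62738541e-01],
       [ 0.00000000e+00,  0.00000000e+00,  0.00000000e+00,
         1.00000000e+00]])}
dock []
tray []
tray_handle []
findings_tin []
lighter []
keeper []
jar_lid []
flat_pliers []
```

Run:
```python
import cv2
a=cv2.imread('pics/top0.png')[110:290,130:410]; cv2.imwrite('pics/top0c.png',cv2.resize(a,None,fx=2.85,fy=2.85,interpolation=cv2.INTER_CUBIC))
a=cv2.imread('pics/side0.png')[130:290,180:340]; cv2.imwrite('pics/side0c.png',cv2.resize(a,None,fx=3.7,fy=3.7,interpolation=cv2.INTER_CUBIC))
```

```text
(no output)
```

View pics/top0c.png

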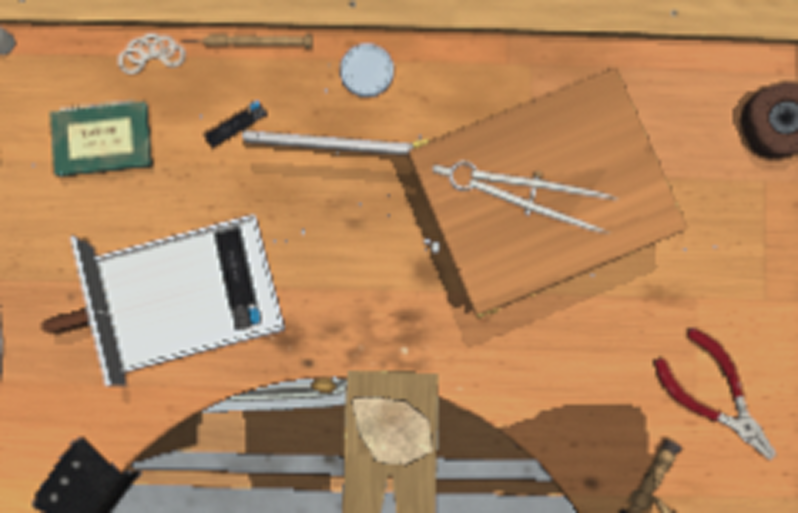

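View pics/side0c.png

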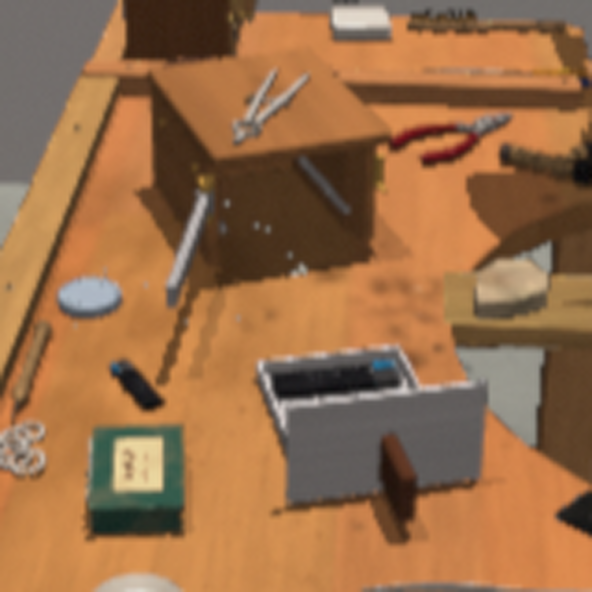

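```bash
cat > h.py <<'E'
import numpy as np,cv2
from rig import robot
from scipy.spatial.transform import Rotation as R
def cam(n,obs=None):
    m=robot.camera_model(n)
    if 'xyz' in m: T=np.eye(4);T[:3,:3]=R.from_quat(m['orientation']).as_matrix();T[:3,3]=m['xyz']
    else:
        T=np.eye(4);T[:3,:3]=R.from_quat(obs['tool_rot']).as_matrix();T[:3,3]=obs['position'];T=T@m['T_tool_cam']
    return m,T
def ray(n,p,obs=None):
    m,T=cam(n,obs); d=np.array([(p[0]-m['cx'])/m['fx'],(p[1]-m['cy'])/m['fy']]); u=d.copy()
    for _ in range(20): u=d/(1+m['k1']*(u@u))
    v=T[:3,:3]@np.r_[u,1]; return T[:3,3],v/np.linalg.norm(v)
def plane(n,p,z,obs=None):
    o,v=ray(n,p,obs); return o+v*(z-o[2])/v[2]
def tri(rays):
    A=sum(np.eye(3)-np.outer(v,v) for o,v in rays);b=sum((np.eye(3)-np.outer(v,v))@o for o,v in rays)
    return np.linalg.solve(A,b)
def proj(n,P,obs=None):
    m,T=cam(n,obs); c=T[:3,:3].T@(np.asarray(P)-T[:3,3]); u=c[:2]/c[2]; u=u*(1+m['k1']*(u@u)); return np.array([m['fx']*u[0]+m['cx'],m['fy']*u[1]+m['cy']])
E
python3 - <<'E'
from h import *
np.set_printoptions(precision=4,suppress=True)
t=lambda u,v:(130+u/2.85-.35,110+v/2.85-.35)
s=lambda u,v:(180+u/3.7-.35,130+v/3.7-.35)
P=lambda L,z:[plane('top',t(*p),z)[:2] for p in L]
def rect(name,L,z):
    q=np.array(P(L,z)); print(name,q.mean(0),'sides',[round(np.linalg.norm(q[i]-q[i-1]),4) for i in range(4)],'ang',[round(float(np.degrees(np.arctan2(*(q[i]-q[i-1])[::-1]))),1) for i in range(4)]); print(q.tolist())
rect('tin',[(50,112),(148,101),(152,166),(58,177)],.022)
rect('roof',[(410,150),(615,68),(686,230),(482,318)],.108)
rect('tray walls',[(97,258),(253,216),(284,328),(122,372)],.014)
rect('panel top',[(74,238),(84,237),(126,381),(110,385)],.075)
print('handle tip',P([(45,325)],.03)); print('keeper',P([(412,148),(246,138)],.074))
print('lid',P([(367,70)],.009),'pliers',P([(715,390)],.005),'decoy lighter',P([(237,123)],.006))
print('tri tin topcorners', [tri([ray('top',t(*a)),ray('side',s(*b))]) for a,b in [((50,112),(90,502)),((152,166),(183,425)),((58,177),(183,500))]])
print('tri handle tip', tri([ray('top',t(45,325)),ray('side',s(405,455))]))
E
```

```text
tin [0.6053 0.2581] sides [np.float64(0.0594), np.float64(0.0886), np.float64(0.0587), np.float64(0.0843)] ang [10.7, -82.5, -173.5, 97.9]
[[0.62869746416179, 0.3064550089357219], [0.6402067890743118, 0.21863976518454994], [0.581928741176276, 0.21199897334704793], [0.5703106681501724, 0.295475062585429]]
roof [ 0.5549 -0.1246] sides [np.float64(0.1463), np.float64(0.1811), np.float64(0.1438), np.float64(0.1795)] ang [24.2, -66.3, -156.4, 114.5]
[[0.5849261667421316, -0.012280144637599306], [0.6575801310686218, -0.17812538947018147], [0.5257916026442498, -0.2356171769214632], [0.4514489167976311, -0.07227769822076353]]
tray walls [0.4716 0.1759] sides [np.float64(0.1025), np.float64(0.1423), np.float64(0.1019), np.float64(0.1462)] ang [15.2, -73.4, -162.5, 106.8]
[[0.5003402156022446, 0.25843721953696214], [0.5409364552633827, 0.12209466226814253], [0.4437588654094853, 0.09153431589103397], [0.40141128519718183, 0.23149195879224788]]
panel top [0.4515 0.241 ] sides [np.float64(0.1258), np.float64(0.0085), np.float64(0.1247), np.float64(0.0137)] ang [16.7, -82.9, -160.8, 105.8]
[[0.5105742778430691, 0.26452234954380005], [0.5116278637587359, 0.25609302694299096], [0.3938050391254592, 0.21510759956296746], [0.3900867947454837, 0.22826366146465416]]
handle tip [array([0.4394, 0.2975])]
keeper [array([ 0.5932, -0.0145]), array([0.5984, 0.1241])]
lid [array([0.6757, 0.0259])] pliers [array([ 0.3986, -0.2868])] decoy lighter [array([0.6254, 0.1406])]
tri tin topcorners [array([0.6291, 0.3058, 0.0248]), array([0.5837, 0.2126, 0.0194]), array([0.5727, 0.2957, 0.0218])]
tri handle tip [0.4401 0.2897 0.0584]
```

Candidates for the tin: only the green box at top (165,158) fits, since the pale box at the back right (side view, about (277,136)) is out of the work area. For the lighter, the big one in the tray (213,208) is the one meant, and the small bench one at (213,153) is a decoy. I'll move over the tin and check it close up.

```bash
cat >> h.py <<'E'
def go(xyz,yaw,tilt=0,obs=None):
    "dp(mm), rotvec from present pose to TCP xyz, tool x heading yaw(deg); tilt(deg) leans body towards heading yaw"
    o=obs or robot.get_obs(); R0=R.from_quat(o['tool_rot'])
    R1=R.from_euler('z',yaw,degrees=True)*R.from_euler('y',tilt,degrees=True)*R.from_euler('x',180,degrees=True)
    dp=R0.inv().apply(np.asarray(xyz)-o['position'])*1000; rv=(R0.inv()*R1).as_rotvec()
    print('t',round(o['time'],2),'pos',np.round(o['position'],4),'dp',np.round(dp,1),'rot',np.round(rv,3),'F',np.round(o['ft_force'],1),'w',round(o['grip_width'],4))
E
python3 -m jog '{"dp":[[652,-716,0],[652,-716,0],[652,-716,0],[652,-716,0],[652,-716,0],[652,-716,0],[652,-716,0],[652,-716,0],[652,-716,0],[652,-716,0],[652,-716,0],[652,-716,0]],"delta_rot":[[0,0,-1.443],[0,0,-1.443],[0,0,-1.443],[0,0,-1.443],[0,0,-1.443],[0,0,-1.443],[0,0,-1.443],[0,0,-1.443],[0,0,-1.443],[0,0,-1.443],[0,0,-1.443],[0,0,-1.443]],"gripper":[1,1,1,1,1,1,1,1,1,1,1,1]}'
python3 -c "
from h import *
go([.605,.258,.20],97.8)"
```

```text
time: 2.55
position: [0.4381, -0.0683, 0.223]
tool_rot: [0.658, 0.753, 0.0, 0.001]
ft_force: [1.2, -0.5, 0.0]
grip_width: 0.0871
grip_force: 0.0
t 2.55 pos [ 0.4381 -0.0683  0.223 ] dp [300.9 209.3  23. ] rot [ 0.001  0.001 -0.001] F [ 1.2 -0.5  0. ] w 0.0871
```

```bash
python3 -m jog '{"dp":[[301,209,23],[301,209,23],[301,209,23],[301,209,23],[301,209,23],[301,209,23],[301,209,23],[301,209,23],[301,209,23]],"delta_rot":[[0,0,0],[0,0,0],[0,0,0],[0,0,0],[0,0,0],[0,0,0],[0,0,0],[0,0,0],[0,0,0]],"gripper":[1,1,1,1,1,1,1,1,1]}'
python3 - <<'E'
from h import *
import pickle
o=robot.get_obs(); im=robot.camera('wrist')[:,:,::-1]; cv2.imwrite('pics/w1.png',im); pickle.dump(o,open('w1.pkl','wb'))
print(o['time'],o['position'],o['q'])
cv2.imwrite('pics/w1c.png',cv2.resize(im,None,fx=1.5,fy=1.5))
E
```

```text
time: 3.45
position: [0.6046, 0.2591, 0.1989]
tool_rot: [0.656, 0.754, 0.001, 0.0]
ft_force: [-0.3, -0.6, -0.1]
grip_width: 0.0873
grip_force: 0.0
3.45 [0.60457744 0.25907554 0.19892225] [2.35077377e-01 5.96796832e-01 1.36941198e+00 4.71642700e-04
 1.17435699e+00 9.63205071e-02]
```

View pics/w1c.png

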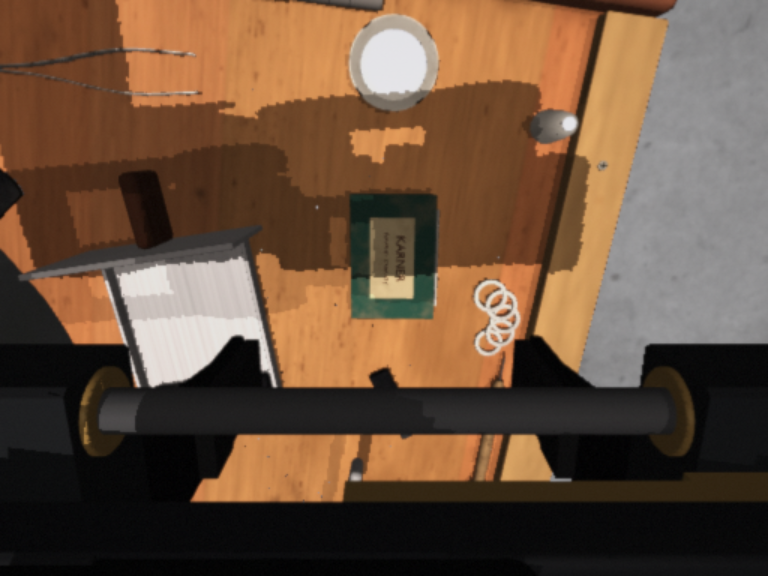

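Run:
```python
from h import *
import pickle
np.set_printoptions(precision=4,suppress=True)
o=pickle.load(open('w1.pkl','rb')); w=lambda u,v:(u/1.5-.2,v/1.5-.2)
t=lambda u,v:(130+u/2.85-.35,110+v/2.85-.35)
q=np.array([plane('wrist',w(*p),.022,o)[:2] for p in [(350,194),(437,195),(434,319),(351,319)]])
print(q.mean(0),[round(np.linalg.norm(q[i]-q[i-1]),4) for i in range(4)],[round(float(np.degrees(np.arctan2(*(q[i]-q[i-1])[::-1]))),1) for i in range(4)])
print('tri tin', [tri([ray('top',t(*a)),ray('wrist',w(*b),o)]) for a,b in [((50,112),(437,195)),((148,101),(434,319)),((152,166),(351,319)),((58,177),(350,194))]])
print('handle tip top z.048',plane('wrist',w(140,172),.048,o),'root',plane('wrist',w(157,243),.048,o))
print('panel top corners',plane('wrist',w(262,227),.075,o),plane('wrist',w(20,278),.075,o))
print('tri panel corner',tri([ray('top',t(74,238)),ray('wrist',w(262,227),o)]),tri([ray('top',t(110,385)),ray('wrist',w(20,278),o)]))
go([.605,.258,.01],97.8)
```

```text
[0.6101 0.2582] [np.float64(0.0872), np.float64(0.0575), np.float64(0.0865), np.float64(0.0586)] [97.4, 7.3, -81.9, -172.0]
tri tin [array([0.6306, 0.3056, 0.023 ]), array([0.6431, 0.2189, 0.0194]), array([0.5846, 0.2115, 0.0204]), array([0.5736, 0.2975, 0.0112])]
handle tip top z.048 [0.4501 0.2955 0.048 ] root [0.4612 0.2532 0.048 ]
panel top corners [0.5315 0.2773 0.075 ] [0.3939 0.2279 0.075 ]
tri panel corner [0.5187 0.2723 0.0334] [0.3909 0.2278 0.0721]
t 3.5 pos [0.6037 0.2572 0.199 ] dp [  0.7   1.6 189. ] rot [-0.001  0.     0.001] F [-0.8  0.4  0.5] w 0.0871
```

```bash
python3 -m jog '{"dp":[[1,4,50],[1,4,100],[1,4,150],[1,4,175],[1,4,189],[1,4,189],[1,4,189],[1,4,189],[1,4,189],[1,4,189]],"delta_rot":[[0,0,0],[0,0,0],[0,0,0],[0,0,0],[0,0,0],[0,0,0],[0,0,0],[0,0,0],[0,0,0],[0,0,0]],"gripper":[1,1,1,1,1,1,-1,-1,-1,-1]}' 20
python3 -m jog '{"dp":[[0,0,0],[0,0,0],[0,0,0],[0,0,-40],[0,0,-80]],"delta_rot":[[0,0,0],[0,0,0],[0,0,0],[0,0,0],[0,0,0]],"gripper":[-1,-1,-1,-1,-1]}'
python3 -c "
from h import *
go([.466,.195,.09],106.7)"
```

```text
time: 4.5
position: [0.6085, 0.258, 0.0121]
tool_rot: [0.658, 0.753, 0.001, 0.001]
ft_force: [-0.0, 0.4, 0.5]
grip_width: 0.0629
grip_force: 0.0
time: 5.0
position: [0.6059, 0.2573, 0.0893]
tool_rot: [0.658, 0.753, -0.002, -0.002]
ft_force: [1.6, 0.5, -1.4]
grip_width: 0.0577
grip_force: 20.0
t 5.0 pos [0.6059 0.2573 0.0893] dp [-4.29e+01 -1.47e+02  1.00e-01] rot [-0.005  0.    -0.156] F [ 1.6  0.5 -1.4] w 0.0577
```

```bash
python3 -m jog '{"dp":[[0,-20,-40],[-43,-147,-55],[-43,-147,-55],[-43,-147,-55],[-43,-147,-55],[-43,-147,-55]],"delta_rot":[[0,0,0],[0,0,-0.156],[0,0,-0.156],[0,0,-0.156],[0,0,-0.156],[0,0,-0.156]],"gripper":[-1,-1,-1,-1,-1,-1]}'
python3 - <<'E'
from h import *
import pickle
np.set_printoptions(precision=4,suppress=True)
o=pickle.load(open('w1.pkl','rb')); w=lambda u,v:(u/1.5-.2,v/1.5-.2)
print('panel corners',plane('wrist',w(250,243),.075,o),plane('wrist',w(20,278),.075,o),'handle',plane('wrist',w(130,176),.048,o),plane('wrist',w(262,227),.0,o))
o=robot.get_obs(); im=robot.camera('wrist')[:,:,::-1]; pickle.dump(o,open('w2.pkl','wb'));cv2.imwrite('pics/w2.png',im)
im2=robot.camera('top')[:,:,::-1]; cv2.imwrite('pics/top2.png',im2)
a=cv2.resize(im[:300],(512,300)); b=cv2.resize(im2[140:270,130:260],(390,390),interpolation=cv2.INTER_CUBIC)
c=np.zeros((590,790,3),np.uint8); c[:300,:512]=a; c[200:590,400:790]=b; cv2.imwrite('pics/m2.png',c)
go([.466,.195,.016],106.7)
E
```

```text
time: 5.6
position: [0.4677, 0.1953, 0.1458]
tool_rot: [0.597, 0.802, 0.0, 0.0]
ft_force: [1.2, -0.1, -1.3]
grip_width: 0.0578
grip_force: 20.0
panel corners [0.5252 0.2671 0.075 ] [0.3937 0.2278 0.075 ] handle [0.444  0.2922 0.048 ] [0.5147 0.2635 0.    ]
t 5.7 pos [0.4696 0.1957 0.1457] dp [  0.4  -3.9 129.7] rot [ 0.002  0.    -0.001] F [ 0.7 -0.4 -1.1] w 0.0578
```

View pics/m2.png

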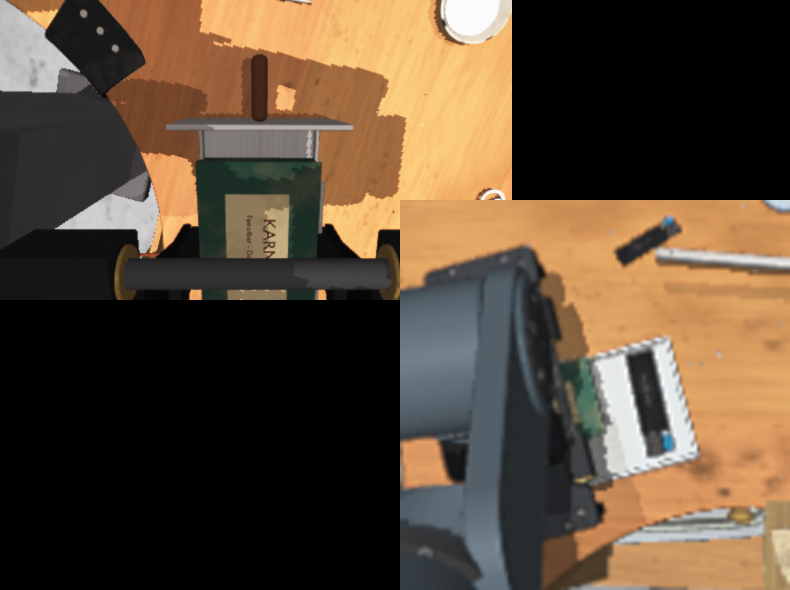

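Run:
```python
from h import *
import pickle
np.set_printoptions(precision=4,suppress=True)
o=pickle.load(open('w2.pkl','rb'))
P=lambda p,z:plane('wrist',p,z,o)
a,b=P((166,127),.075),P((353,127),.075)
print('panel top corners',a,b,np.linalg.norm(a-b),np.degrees(np.arctan2(*(b-a)[:2][::-1])))
d=np.r_[np.cos(np.radians(-73.3)),np.sin(np.radians(-73.3))]
print('origin from panel',(a+b)[:2]/2+.075*d)
print('handle tip top',P((260,56),.048)[:2]+.125*d, 'bottom root', P((260,121),.012)[:2]+.077*d)
go([.466,.195,.016],106.7)
```

```text
panel top corners [0.3935 0.2279 0.075 ] [0.5155 0.2645 0.075 ] 0.12730203296506634 16.68666442672433
origin from panel [0.476  0.1744]
handle tip top [0.477  0.1728] bottom root [0.4774 0.1727]
t 5.7 pos [0.4696 0.1957 0.1457] dp [  0.4  -3.9 129.7] rot [ 0.002  0.    -0.001] F [ 0.7 -0.4 -1.1] w 0.0578
```

```bash
python3 -m jog '{"dp":[[-2,0,50],[-2,0,95],[-2,0,118],[-2,0,129],[-2,0,129],[-2,0,129],[-2,0,129],[-2,0,129],[-2,0,129]],"delta_rot":[[0,0,0],[0,0,0],[0,0,0],[0,0,0],[0,0,0],[0,0,0],[0,0,0],[0,0,0],[0,0,0]],"gripper":[-1,-1,-1,-1,-1,-1,0.6,0.6,0.6]}'
python3 -m jog '{"dp":[[0,0,-40],[0,0,-90],[40,0,-110],[90,0,-110],[130,0,-110],[130,0,-110]],"delta_rot":[[0,0,0],[0,0,0],[0,0,0],[0,0,0],[0,0,0],[0,0,0]],"gripper":[0.6,0.6,0.6,0.6,0.6,0.6]}'
python3 - <<'E'
from h import *
import pickle
o=robot.get_obs(); im=robot.camera('wrist')[:,:,::-1]; pickle.dump(o,open('w3.pkl','wb'));cv2.imwrite('pics/w3.png',im)
print(o['position'],o['time'])
cv2.imwrite('pics/w3c.png',cv2.resize(im,None,fx=1.5,fy=1.5))
E
```

```text
time: 6.6
position: [0.469, 0.1936, 0.0173]
tool_rot: [0.597, 0.802, 0.001, 0.001]
ft_force: [0.4, -0.3, 0.7]
grip_width: 0.0683
grip_force: 0.0
time: 7.2
position: [0.4297, 0.322, 0.1276]
tool_rot: [0.595, 0.804, 0.002, 0.0]
ft_force: [-0.1, -1.1, -0.3]
grip_width: 0.0695
grip_force: 0.0
[0.4297027  0.3220092  0.12761269] 7.2
```

View pics/w3c.png

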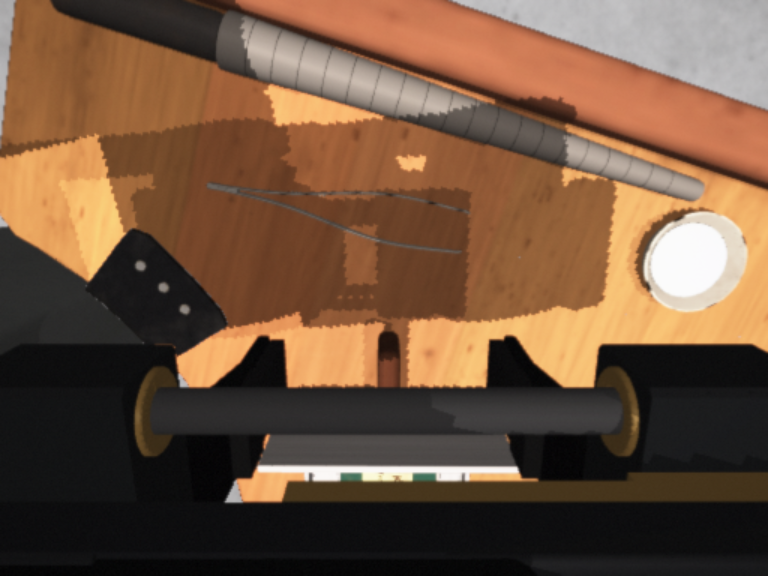

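```bash
python3 -c "
from h import *
go([.4332,.3159,.085],106.7,38)
go([.4332,.3159,.085],106.7,-38)
R1=R.from_euler('z',106.7,degrees=True)*R.from_euler('y',38,degrees=True)*R.from_euler('x',180,degrees=True)
print(R1.apply([0,0,1]))
"
```

```text
t 7.25 pos [0.4302 0.3199 0.1272] dp [-4.7  1.7 42.2] rot [ 0.003 -0.663  0.003] F [ 1.1 -0.5  0.3] w 0.0695
t 7.25 pos [0.4302 0.3199 0.1272] dp [-4.7  1.7 42.2] rot [0.    0.663 0.004] F [ 1.1 -0.5  0.3] w 0.0695
[ 0.1769168  -0.58969441 -0.78801075]
```

```bash
python3 -m jog '{"dp":[[-5,0,0],[-5,0,0],[-5,1,10],[-5,1,25],[-5,1,42],[-5,1,42]],"delta_rot":[[0,-0.14,0],[0,-0.28,0],[0,-0.42,0],[0,-0.56,0],[0,-0.663,0],[0,-0.663,0]],"gripper":[0.4,0.2,0,0,0,0]}'
python3 -c "
from h import *
go([.4473,.2687,.015],106.7,38); print(robot.get_obs()['q'])"
```

```text
time: 7.85
position: [0.4314, 0.313, 0.0804]
tool_rot: [0.563, 0.759, -0.198, 0.26]
ft_force: [-0.1, -0.3, 0.3]
grip_width: 0.0441
grip_force: 0.0
t 7.85 pos [0.4314 0.313  0.0804] dp [ 3.4  3.  80.4] rot [-0.005  0.003  0.006] F [-0.1 -0.3  0.3] w 0.0441
[ 0.73760607  0.80418958  1.57203266 -0.64309482  1.18190618  0.82025064]
```

```bash
python3 -m jog '{"dp":[[3,1,40],[3,1,65],[3,1,80],[3,1,80],[3,1,80],[3,1,80],[3,1,80],[3,1,80],[3,1,80]],"delta_rot":[[0,0,0],[0,0,0],[0,0,0],[0,0,0],[0,0,0],[0,0,0],[0,0,0],[0,0,0],[0,0,0]],"gripper":[0,0,0,0,-1,-1,-1,-1,-1]}' 40
python3 - <<'E'
from h import *
go([.4473,.2687,.015],106.7,38)
im=robot.camera('top')[:,:,::-1]; im2=robot.camera('side')[:,:,::-1]
cv2.imwrite('pics/m4.png',np.hstack([cv2.resize(im[140:270,130:260],(390,390)),cv2.resize(im2[180:310,220:350],(390,390))]))
E
```

```text
time: 8.75
position: [0.4477, 0.2693, 0.0201]
tool_rot: [0.565, 0.759, -0.194, 0.261]
ft_force: [-2.1, 1.6, 3.3]
grip_width: 0.0117
grip_force: 40.5
t 8.75 pos [0.4477 0.2693 0.0201] dp [ 2.8 -0.5  4.3] rot [ 0. -0. -0.] F [-2.1  1.6  3.3] w 0.0117
```

View pics/m4.png

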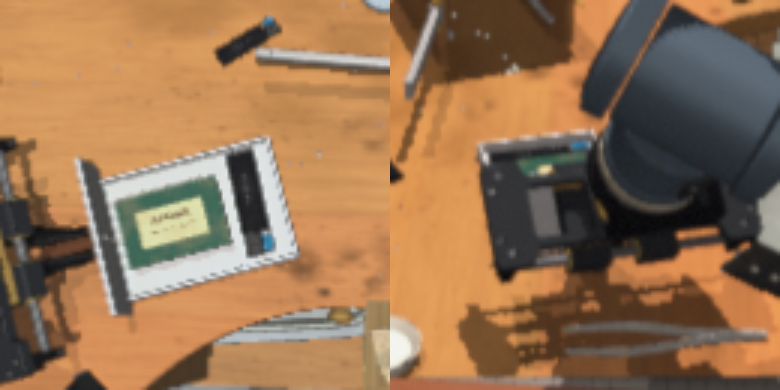

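```bash
cat >> h.py <<'E'
def edge(im,a,b,z,n=40,w=4,sgn=0,cam='top'):
    "refine image edge a-b by gradient peak; return its points on plane z"
    g=cv2.GaussianBlur(im,(0,0),.8).astype(np.float32).sum(2); a,b=np.array(a,float),np.array(b,float)
    t=(b-a)/np.linalg.norm(b-a); nn=np.array([-t[1],t[0]]); s=np.arange(-w,w+.01,.1); out=[]
    for f in np.linspace(.1,.9,n):
        p=a+f*(b-a); q=(p+s[:,None]*nn).astype(np.float32)
        v=cv2.remap(g,q[None,:,0],q[None,:,1],cv2.INTER_LINEAR)[0]; d=np.gradient(v); d=abs(d) if sgn==0 else d*sgn
        out.append(s[np.argmax(d)])
    out=np.array(out); f=np.linspace(.1,.9,n); k=abs(out-np.median(out))<1.2
    c=np.polyfit(f[k],out[k],1); k&=abs(out-np.polyval(c,f))<.6; c=np.polyfit(f[k],out[k],1)
    A,B=[plane(cam,a+x*(b-a)+np.polyval(c,x)*nn,z)[:2] for x in (0,1)]
    return A,B,k.sum(),np.round(c,2)
def isect(e,f):
    A,B=e[:2];C,D=f[:2]; u=np.linalg.solve(np.c_[B-A,C-D],C-A); return A+u[0]*(B-A)
def quad(im,L,z,sgn=(0,0,0,0),w=4):
    E=[edge(im,L[i],L[(i+1)%4],z,sgn=sgn[i],w=w) for i in range(4)]
    C=np.array([isect(E[i-1],E[i]) for i in range(4)])
    ang=[round(float(np.degrees(np.arctan2(*(e[1]-e[0])[::-1]))),2) for e in E]
    print(C.round(4).tolist(),'mid',C.mean(0).round(4),'len',[round(float(np.linalg.norm(C[i]-C[(i+1)%4])),4) for i in range(4)],'ang',ang,[(int(e[2]),e[3].tolist()) for e in E]); return C
E
python3 - <<'E'
from h import *
im=robot.camera('top')[:,:,::-1]; cv2.imwrite('pics/top5.png',im); im=np.ascontiguousarray(im)
t=lambda u,v:(130+u/2.85-.35,110+v/2.85-.35)
L=[t(410,150),t(615,68),t(686,230),t(482,318)]
for f in ('pics/top0.png',): print('dock0'); quad(cv2.imread(f),L,.108,w=3)
print('dock5');quad(im,L,.108,w=3)
m=lambda u,v:(130+u/3-.33,140+v/3-.33)
T=[m(103,180),m(269,138),m(298,257),m(128,300)]
print('tray');quad(im,T,.014,w=3)
e=edge(im,m(79,158),m(113,313),.075,w=2.5);print('panel',e)
E
```

```text
dock0
[[0.5863, -0.0093], [0.661, -0.1792], [0.5298, -0.2376], [0.4556, -0.0679]] mid [ 0.5582 -0.1235] len [0.1855, 0.1436, 0.1852, 0.1432] ang [-66.27, -155.99, 113.6, 24.15] [(40, [-0.09, -1.06]), (37, [-0.49, -0.98]), (31, [1.23, 1.25]), (40, [0.07, -1.0])]
dock5
[[0.5863, -0.0093], [0.661, -0.179], [0.5298, -0.2378], [0.4559, -0.0677]] mid [ 0.5582 -0.1234] len [0.1854, 0.1437, 0.1854, 0.1429] ang [-66.25, -155.86, 113.48, 24.13] [(40, [-0.11, -1.05]), (37, [-0.62, -0.91]), (32, [1.39, 1.22]), (40, [0.1, -1.04])]
tray
[[0.4961, 0.258], [0.5369, 0.1195], [0.4443, 0.0925], [0.4031, 0.2307]] mid [0.4701 0.1752] len [0.1444, 0.0964, 0.1443, 0.0969] ang [-73.59, -163.72, 106.61, 16.34] [(34, [-0.69, 2.06]), (31, [-0.43, 0.3]), (36, [-0.79, 0.83]), (35, [-1.21, 0.48])]
panel (array([0.51264316, 0.26334945]), array([0.39236202, 0.22796073]), np.int64(31), array([-0.96, -0.15]))
```

```bash
cat >> h.py <<'E'
def nom(yaw,tilt): return R.from_euler('z',yaw,degrees=True)*R.from_euler('y',tilt,degrees=True)*R.from_euler('x',180,degrees=True)
def rel(delta,y0,y1,t0=38,t1=38):
    A=nom(y0,t0);print('dp',np.round(A.inv().apply(delta)*1000,1),'rot',np.round((A.inv()*nom(y1,t1)).as_rotvec(),4))
E
python3 -c "
from h import *
rel([.0052,-.1425,0],106.7,114.14)"
```

```text
dp [-108.7  -36.    85. ] rot [-0.0799 -0.     -0.1023]
```

```bash
python3 -m jog '{"dp":[[-5.4,-1.8,4.2],[-16.3,-5.4,12.7],[-27.2,-9,21.3],[-38,-12.6,29.8],[-48.9,-16.2,38.3],[-59.8,-19.8,46.8],[-70.7,-23.4,55.3],[-81.5,-27,63.7],[-92.4,-30.6,72.3],[-101,-33.5,79],[-106.5,-35.3,83.3],[-108.7,-36,85]],"delta_rot":[[-0.004,0,-0.0051],[-0.012,0,-0.0153],[-0.02,0,-0.0256],[-0.028,0,-0.0358],[-0.036,0,-0.046],[-0.044,0,-0.0563],[-0.052,0,-0.0665],[-0.06,0,-0.0767],[-0.068,0,-0.087],[-0.0743,0,-0.0951],[-0.0783,0,-0.1002],[-0.0799,0,-0.1023]],"gripper":[-1,-1,-1,-1,-1,-1,-1,-1,-1,-1,-1,-1]}'
python3 - <<'E'
from h import *
im=np.ascontiguousarray(robot.camera('top')[:,:,::-1]); cv2.imwrite('pics/top6.png',im)
go([.45,.13,.02],114.14,38)
cv2.imwrite('pics/top6c.png',cv2.resize(im[130:250,160:340],None,fx=4,fy=4,interpolation=cv2.INTER_CUBIC))
E
```

```text
time: 10.1
position: [0.4533, 0.1262, 0.0196]
tool_rot: [0.514, 0.794, -0.177, 0.273]
ft_force: [-1.1, 4.1, 3.5]
grip_width: 0.0116
grip_force: 40.0
t 10.15 pos [0.4533 0.1259 0.0197] dp [ 3.8 -1.3 -3.4] rot [-0.  0. -0.] F [ 1.9 -0.7 -0.4] w 0.0113
```

View pics/top6c.png

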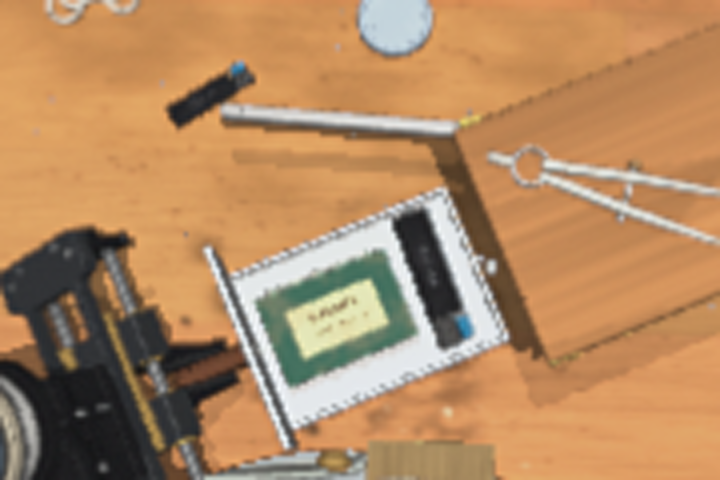

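Run:
```python
from h import *
im=cv2.imread('pics/top6.png')
m=lambda u,v:(160+u/4-.37,130+v/4-.37)
print('inner/outer');C=quad(im,[m(231,272),m(446,190),m(507,339),m(296,429)],.014,w=2)
t=lambda u,v:(130+u/2.85-.35,110+v/2.85-.35)
D=quad(im,[t(410,150),t(615,68),t(686,230),t(482,318)],.108,w=3)
a=np.radians(-66.15);d=np.array([np.cos(a),np.sin(a)]);y=np.array([-d[1],d[0]])
for s in (1,1.01):
  k=np.array([.395,.0057]); Cs=k+(C-k)*s; Ds=k+(D-k)*s
  o=Ds.mean(0)-.0705*d; r=(Cs-o); print(s,'tray corners in dock',np.c_[r@d,r@y].round(4).tolist())
```

```text
inner/outer
[[0.5048, 0.1228], [0.5624, -0.0111], [0.4742, -0.0505], [0.4144, 0.0824]] mid [0.4889 0.0359] len [0.1458, 0.0966, 0.1457, 0.099] ang [-66.73, -155.93, 114.19, 24.1] [(37, [-0.75, 2.12]), (38, [-0.48, -0.36]), (39, [0.4, 0.13]), (27, [0.26, -0.89])]
[[0.5863, -0.0092], [0.661, -0.179], [0.5295, -0.2377], [0.456, -0.0678]] mid [ 0.5582 -0.1234] len [0.1855, 0.144, 0.1851, 0.1429] ang [-66.25, -155.95, 113.4, 24.22] [(40, [-0.11, -1.06]), (37, [-0.52, -0.93]), (29, [1.5, 1.14]), (40, [-0.01, -0.97])]
1 tray corners in dock [[-0.1763, 0.0507], [-0.0305, 0.0492], [-0.0302, -0.0474], [-0.1759, -0.0482]]
1.01 tray corners in dock [[-0.1788, 0.0512], [-0.0316, 0.0497], [-0.0312, -0.0479], [-0.1784, -0.0487]]
```

```bash
python3 -m jog '{"dp":[[-4,-1,3.1],[-11,-1,8.6],[-19,-1,14.9],[-27,-1,21.1],[-35,-1,27.4],[-43,-1,33.6],[-51,-1,39.9],[-57,-1,44.6],[-61,-1,47.7],[-63,-1,49.3]],"delta_rot":[[0,0,0],[0,0,0],[0,0,0],[0,0,0],[0,0,0],[0,0,0],[0,0,0],[0,0,0],[0,0,0],[0,0,0]],"gripper":[-1,-1,-1,-1,-1,-1,-1,-1,-1,-1]}'
python3 -c "
from h import *
for i in range(3): 
  o=robot.get_obs(); print(o['ft_force'],o['moment'],o['position']); robot.camera('side')"
```

```text
time: 11.15
position: [0.4836, 0.0513, 0.0196]
tool_rot: [0.515, 0.793, -0.178, 0.273]
ft_force: [-4.2, 4.5, 6.5]
grip_width: 0.0115
grip_force: 40.0
[-4.16050287  4.48362964  6.48030795] [ 0.02978313  0.16822843 -0.32907663] [0.48356412 0.05128529 0.01963314]
[-2.53333245  1.46304818  2.46553542] [-0.12943035  0.11613855 -0.36938489] [0.48368595 0.05099596 0.01966955]
[-1.9413084  -0.60779408  2.79445133] [-0.2910202   0.12454645 -0.37388395] [0.48367862 0.05101949 0.01966427]
```

```bash
python3 -m jog '{"dp":[[-4,-0.5,3.1],[-10,-0.5,7.8],[-17,-0.5,13.3],[-24,-0.5,18.8],[-31,-0.5,24.2],[-38,-0.5,29.7],[-44,-0.5,34.4],[-49,-0.5,38.3],[-53,-0.5,41.4],[-55,-0.5,43]],"delta_rot":[[0,0,0],[0,0,0],[0,0,0],[0,0,0],[0,0,0],[0,0,0],[0,0,0],[0,0,0],[0,0,0],[0,0,0]],"gripper":[-1,-1,-1,-1,-1,-1,-1,-1,-1,-1]}'
python3 - <<'E'
from h import *
a=robot.camera('top')[:,:,::-1];o=robot.get_obs(); print(o['ft_force'],o['moment'],o['position']); b=robot.camera('side')[:,:,::-1]
cv2.imwrite('pics/m7.png',np.hstack([cv2.resize(a[120:250,180:310],(390,390)),cv2.resize(b[130:260,195:325],(390,390))]))
E
```

```text
time: 12.3
position: [0.5109, -0.0101, 0.0203]
tool_rot: [0.516, 0.793, -0.179, 0.269]
ft_force: [-8.7, 4.9, 5.4]
grip_width: 0.0115
grip_force: 40.0
[-6.34365221  1.7989739   3.16502728] [ 0.22276856  0.56906072 -0.79121564] [ 0.5111029  -0.0104013   0.02032763]
```

View pics/m7.png

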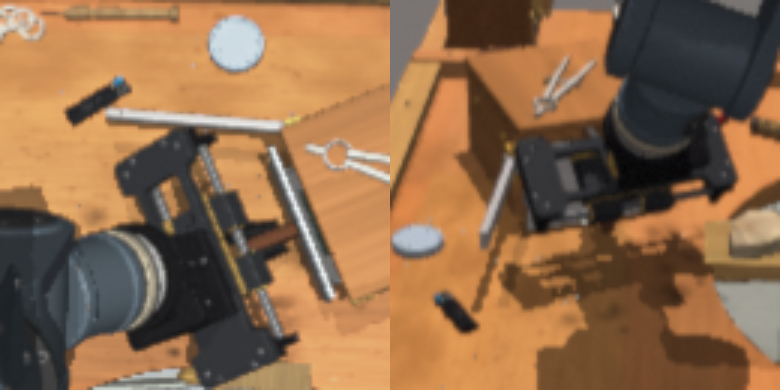

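```bash
python3 -m jog '{"dp":[[0,-0.3,0],[-3,-0.3,2.3],[-7,-0.3,5.5],[-11,-0.3,8.6],[-15,-0.3,11.7],[-17,-0.3,13.3],[-17.3,-0.3,13.5]],"delta_rot":[[0.0054,0,0.0069],[0.0054,0,0.0069],[0.0054,0,0.0069],[0.0054,0,0.0069],[0.0054,0,0.0069],[0.0054,0,0.0069],[0.0054,0,0.0069]],"gripper":[-1,-1,-1,-1,-1,-1,-1]}'
python3 -c "
from h import *
robot.camera('side')
o=robot.get_obs(); print(o['ft_force'],o['moment'],o['position'])"
python3 -m jog '{"dp":[[-1.6,0,1.2],[-3.2,0,2.5],[-3.2,0,2.5]],"delta_rot":[[0,0,0],[0,0,0],[0,0,0]],"gripper":[-1,-1,-1]}'
```

```text
time: 13.1
position: [0.5198, -0.0292, 0.0208]
tool_rot: [0.52, 0.791, -0.182, 0.266]
ft_force: [-7.8, 2.2, 0.8]
grip_width: 0.0119
grip_force: 40.0
[-7.50917039  1.24876157  0.84647896] [ 0.24244526  0.77072234 -0.80440914] [ 0.51980251 -0.02919628  0.02076132]
time: 13.45
position: [0.5211, -0.0323, 0.0209]
tool_rot: [0.52, 0.791, -0.182, 0.265]
ft_force: [-8.2, 1.3, 0.5]
grip_width: 0.012
grip_force: 40.0
```

```bash
python3 -m jog '{"dp":[[-1.6,0,1.2],[-1.6,0,1.2]],"delta_rot":[[0,0,0],[0,0,0]],"gripper":[-1,-1]}' | sed -n 2,4p
python3 -m jog '{"dp":[[-1.6,0,1.2],[-1.6,0,1.2]],"delta_rot":[[0,0,0],[0,0,0]],"gripper":[-1,-1]}'| sed -n 2,4p
```

```text
position: [0.5216, -0.034, 0.0208]
tool_rot: [0.52, 0.791, -0.183, 0.265]
ft_force: [-10.0, 1.6, 0.2]
position: [0.5223, -0.0357, 0.0209]
tool_rot: [0.521, 0.791, -0.183, 0.265]
ft_force: [-9.4, 1.0, -1.4]
```

```bash
python3 -m jog '{"dp":[[-1.6,0,1.2],[-1.6,0,1.2]],"delta_rot":[[0,0,0],[0,0,0]],"gripper":[-1,-1]}' | sed -n 2,4p
python3 -m jog '{"dp":[[-1.6,0,1.2],[-1.6,0,1.2]],"delta_rot":[[0,0,0],[0,0,0]],"gripper":[-1,-1]}'| sed -n 2,4p
python3 -m jog '{"dp":[[-1.2,0,0.9],[-1.2,0,0.9]],"delta_rot":[[0,0,0],[0,0,0]],"gripper":[-1,-1]}'| sed -n 2,4p
```

```text
position: [0.5222, -0.0365, 0.0208]
tool_rot: [0.52, 0.792, -0.183, 0.263]
ft_force: [-13.1, 5.8, 1.6]
position: [0.5222, -0.0369, 0.0208]
tool_rot: [0.52, 0.792, -0.182, 0.262]
ft_force: [-15.2, 10.0, 3.8]
position: [0.5222, -0.037, 0.0207]
tool_rot: [0.519, 0.793, -0.181, 0.262]
ft_force: [-17.9, 16.0, 7.4]
```

```bash
python3 -m jog '{"dp":[[0,0,0],[0,0,0],[0,0,0],[0,0,-20],[0,0,-55],[0,0,-95],[0,0,-130],[0,0,-130]],"delta_rot":[[0,0,0],[0,0,0],[0,0,0],[0,0,0],[0,0,0],[0,0,0],[0,0,0],[0,0,0]],"gripper":[-0.2,-0.2,-0.2,-0.2,-0.2,-0.2,-0.2,-0.2]}'
python3 - <<'E'
from h import *
o=robot.get_obs(); w=robot.camera('wrist')[:,:,::-1]
a=robot.camera('top')[:,:,::-1]; b=robot.camera('side')[:,:,::-1]; cv2.imwrite('pics/top8.png',a); cv2.imwrite('pics/side8.png',b);
print(o['q'])
cv2.imwrite('pics/m8.png',np.hstack([cv2.resize(a[120:250,180:310],(390,390)),cv2.resize(b[130:260,195:325],(390,390))]))
E
```

```text
time: 15.25
position: [0.5023, 0.0359, 0.1296]
tool_rot: [0.519, 0.791, -0.178, 0.271]
ft_force: [0.7, -0.0, -0.4]
grip_width: 0.0347
grip_force: 0.0
[ 0.21659773  0.60407532  1.93471168 -1.04396143  0.77034754  0.64687066]
```

View pics/m8.png

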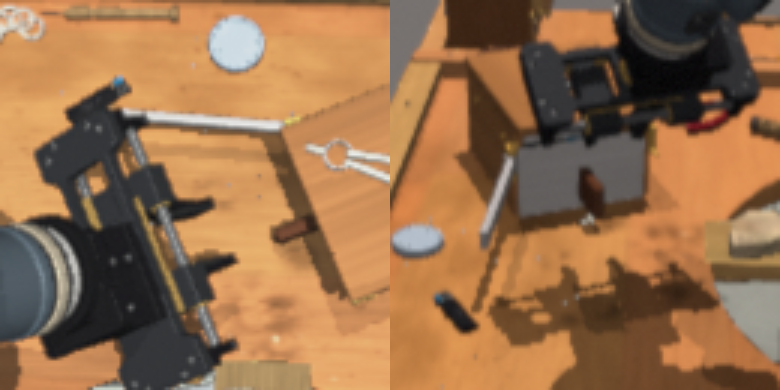

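```bash
cat > kp.py <<'E'
from h import *
np.set_printoptions(precision=1,suppress=True)
a=np.radians(-66.15);dx=np.array([np.cos(a),np.sin(a)]);dy=np.array([-dx[1],dx[0]]);O=np.array([.5321,-.0594])
def wp(q,clr=0,r=.07):
    u=np.array([-np.sin(q),-np.cos(q)]);n=np.array([-np.cos(q),np.sin(q)])
    s=.004+.012*abs(n[0])+.015*abs(n[1])+clr
    f=np.array([-.011,.076])+r*u+s*n+np.array([.0055,0]); return O+f[0]*dx+f[1]*dy
E
python3 - <<'E'
from kp import *
A=plane('top',(180+273/3-.33,120+236/3-.33),.048)[:2]-np.array([.5297,-.059]);print('handle tip dock',A@dx*1000,A@dy*1000)
q0=2.03; e=wp(q0,.010); print('entry',e*1000); go([*e,.13],113.8,38)
I=nom(113.8,38).inv()
for q in np.linspace(q0,0,16): print(round(q,2),I.apply(np.r_[wp(q)-e,0])*1000)
E
```

```text
handle tip dock -54.851253271342074 0.7800659310787695
entry [635.1  44.9]
t 15.4 pos [0.5 0.  0.1] dp [-36.6 128.1  22.4] rot [-0. -0. -0.] F [-0.9  0.5 -0.6] w 0.0351
2.03 [ 3.5 -9.  -2.7]
1.89 [  8.8 -17.2  -6.8]
1.76 [ 13.1 -26.7 -10.2]
1.62 [ 16.2 -37.1 -12.7]
1.49 [ 18.2 -46.3 -14.2]
1.35 [ 19.4 -54.8 -15.2]
1.22 [ 19.8 -63.8 -15.4]
1.08 [ 19.1 -73.  -14.9]
0.95 [ 17.4 -82.5 -13.6]
0.81 [ 14.5 -91.8 -11.3]
0.68 [  10.4 -100.7   -8.2]
0.54 [   5.2 -109.1   -4.1]
0.41 [  -1.1 -116.4    0.9]
0.27 [  -8.5 -122.6    6.6]
0.14 [ -16.7 -127.3   13. ]
0.0 [ -25.5 -130.4   19.9]
```

```bash
python3 -m jog '{"dp":[[0,0,0],[0,0,0]],"delta_rot":[[0,0,0],[0,0,0]],"gripper":[-1,-1]}' | sed -n 2,3p
python3 - <<'E'
from kp import *
np.set_printoptions(precision=4,suppress=True)
for i in range(4):
    o=robot.get_obs(); robot.camera('side'); p=o['position'][:2]-O; print(o['position'],p@dx,p@dy,R.from_quat(o['tool_rot']).apply([0,0,1]))
go([*(O-.072*dx),.06],113.8,38)
E
```

```text
position: [0.4996, 0.0328, 0.125]
tool_rot: [0.52, 0.791, -0.182, 0.268]
[0.4996 0.0328 0.125 ] -0.09745849897166939 0.0075294591968805835 [ 0.2342 -0.5654 -0.7908]
[0.4996 0.0329 0.1251] -0.09752489254062759 0.007567090164411355 [ 0.2344 -0.5654 -0.7908]
[0.4996 0.033  0.1253] -0.09763754576859511 0.00761531640942463 [ 0.2346 -0.5653 -0.7908]
[0.4996 0.0331 0.1254] -0.09773813020170867 0.007678749139892818 [ 0.2349 -0.5652 -0.7908]
t 15.8 pos [0.4997 0.0332 0.1256] dp [19.7 -7.  67.7] rot [-0.013 -0.005 -0.002] F [-0.3 -0.   0.5] w 0.0105
```

```bash
python3 -m jog '{"dp":[[10,-2,24],[21,-4,48],[32,-6,73],[42,-7,96],[42,-7,96],[38,-7,99],[34,-7,102],[32.5,-7,103.4],[32.5,-7,103.4]],"delta_rot":[[0,0,0],[0,0,0],[0,0,0],[0,0,0],[0,0,0],[0,0,0],[0,0,0],[0,0,0],[0,0,0]],"gripper":[-1,-1,-1,-1,-1,-1,-1,-1,-1]}'
python3 -m jog '{"dp":[[-1.6,0,1.2],[-1.6,0,1.2]],"delta_rot":[[0,0,0],[0,0,0]],"gripper":[-1,-1]}' | sed -n 2,4p
python3 -m jog '{"dp":[[-1.6,0,1.2],[-1.6,0,1.2]],"delta_rot":[[0,0,0],[0,0,0]],"gripper":[-1,-1]}' | sed -n 2,4p
```

```text
time: 16.7
position: [0.5082, -0.004, 0.0257]
tool_rot: [0.52, 0.791, -0.18, 0.269]
ft_force: [-0.6, 0.0, 0.2]
grip_width: 0.0007
grip_force: 0.3
position: [0.5082, -0.0053, 0.0253]
tool_rot: [0.519, 0.791, -0.18, 0.268]
ft_force: [-2.9, 4.3, 3.0]
position: [0.5082, -0.0059, 0.025]
tool_rot: [0.519, 0.792, -0.179, 0.268]
ft_force: [-4.5, 10.6, 7.9]
```

```bash
python3 -m jog '{"dp":[[-1.6,0,1.2],[-3.2,0,2.4],[-4.8,0,3.6],[-4.8,0,3.6]],"delta_rot":[[0,0,0],[0,0,0],[0,0,0],[0,0,0]],"gripper":[-1,-1,-1,-1]}' | sed -n 2,4p
python3 -m jog '{"dp":[[12,0,-9],[35,0,-50],[45,0,-90],[45,0,-120],[45,0,-120]],"delta_rot":[[0,0,0],[0,0,0],[0,0,0],[0,0,0],[0,0,0]],"gripper":[-1,-1,-1,-1,-1]}' | sed -n 2,4p
python3 - <<'E'
from kp import *
go([*wp(2.03,.010),.13],113.8,38); go([*wp(2.03,.010),.06],113.8,38)
E
```

```text
position: [0.5083, -0.0065, 0.024]
tool_rot: [0.518, 0.794, -0.175, 0.265]
ft_force: [-13.8, 30.2, 18.2]
position: [0.4697, 0.0898, 0.0946]
tool_rot: [0.518, 0.791, -0.178, 0.27]
ft_force: [0.6, 0.3, -1.2]
t 18.0 pos [0.5 0.1 0.1] dp [-106.6  133.7   37.5] rot [-0. -0. -0.] F [ 0.6  0.3 -1.2] w 0.0003
t 18.0 pos [0.5 0.1 0.1] dp [-63.7 133.9  92.8] rot [-0. -0. -0.] F [ 0.6  0.3 -1.2] w 0.0003
```

```bash
python3 -m jog '{"dp":[[-34,20,-43],[-60,60,-10],[-85,100,18],[-107,134,37],[-107,134,37],[-95,134,52],[-80,134,72],[-64,134,93],[-64,134,93],[-64,134,93]],"delta_rot":[[0,0,0],[0,0,0],[0,0,0],[0,0,0],[0,0,0],[0,0,0],[0,0,0],[0,0,0],[0,0,0],[0,0,0]],"gripper":[-1,-1,-1,-1,-1,-1,-1,-1,-1,-1]}'
python3 - <<'E'
from kp import *
np.set_printoptions(precision=4,suppress=True)
a=robot.camera('top')[:,:,::-1]; b=robot.camera('side')[:,:,::-1]
o=robot.get_obs();print(o['position'],o['ft_force'],o['q'], wp(2.03,.01))
go([*wp(2.03),.06],113.8,38)
cv2.imwrite('pics/m9.png',np.hstack([cv2.resize(a[110:240,190:320],(390,390)),cv2.resize(b[130:260,195:325],(390,390))]))
E
```

```text
time: 19.0
position: [0.6333, 0.0405, 0.056]
tool_rot: [0.519, 0.791, -0.182, 0.268]
ft_force: [-0.4, 0.8, -1.5]
grip_width: 0.0006
grip_force: 0.0
[0.6347 0.0411 0.0577] [-0.7393 -0.1419  0.0537] [ 0.1777  0.8224  1.6323 -0.9842  0.8011  0.5219] [0.6351 0.0449]
t 19.1 pos [0.6347 0.0411 0.0577] dp [ 4.7 -7.1 -6.4] rot [-0.011 -0.004 -0.003] F [-0.7 -0.1  0.1] w 0.0005
```

View pics/m9.png

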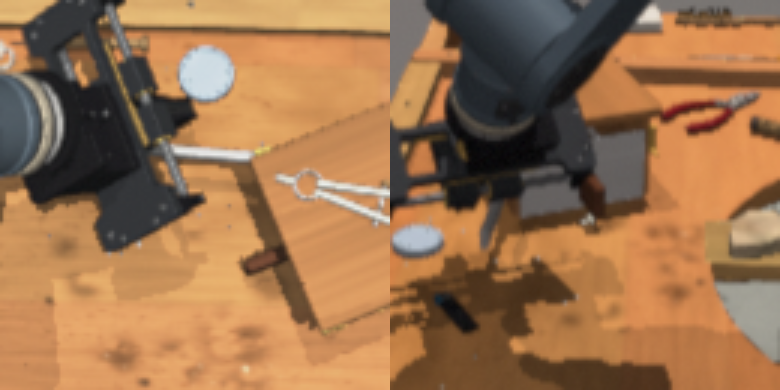

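```bash
python3 -m jog '{"dp":[[10,-15,-10.5],[14.3,-25,-14],[17.4,-35,-16.4],[19.4,-44.4,-18],[20.6,-53,-19],[21,-62,-19],[20.3,-71,-18.6],[18.6,-80.6,-17.3],[15.7,-90,-15],[11.6,-98.8,-12],[6.4,-107,-7.8],[0,-114.5,-2.8]],"delta_rot":[[0,0,0],[0,0,0],[0,0,0],[0,0,0],[0,0,0],[0,0,0],[0,0,0],[0,0,0],[0,0,0],[0,0,0],[0,0,0],[0,0,0]],"gripper":[-1,-1,-1,-1,-1,-1,-1,-1,-1,-1,-1,-1]}'
python3 - <<'E'
from kp import *
go([*wp(.41),.06],113.8,38);go([*wp(0.27),.06],113.8,38);go([*wp(0.14),.06],113.8,38);go([*wp(0),.06],113.8,38)
E
```

```text
time: 20.3
position: [0.5276, -0.003, 0.0596]
tool_rot: [0.519, 0.791, -0.181, 0.268]
ft_force: [1.7, 1.0, 0.5]
grip_width: 0.0005
grip_force: 0.5
t 20.3 pos [ 0.5 -0.   0.1] dp [-0.8  1.5  0.2] rot [-0. -0. -0.] F [1.7 1.  0.5] w 0.0005
t 20.3 pos [ 0.5 -0.   0.1] dp [-8.5 -4.8  6.1] rot [-0. -0. -0.] F [1.7 1.  0.5] w 0.0005
t 20.3 pos [ 0.5 -0.   0.1] dp [-16.3  -9.3  12.3] rot [-0. -0. -0.] F [1.7 1.  0.5] w 0.0005
t 20.3 pos [ 0.5 -0.   0.1] dp [-25.5 -12.4  19.4] rot [-0. -0. -0.] F [1.7 1.  0.5] w 0.0005
```

```bash
python3 -m jog '{"dp":[[-4,-2,3],[-8.5,-5,6],[-12.5,-7,9],[-16.3,-9,12.3],[-20,-10.5,15.2],[-23,-11.5,17.5],[-23,-11.5,17.5]],"delta_rot":[[0,0,0],[0,0,0],[0,0,0],[0,0,0],[0,0,0],[0,0,0],[0,0,0]],"gripper":[-1,-1,-1,-1,-1,-1,-1]}' | sed -n 2,4p
python3 -m jog '{"dp":[[-1.6,0,1.2],[-1.6,0,1.2]],"delta_rot":[[0,0,0],[0,0,0]],"gripper":[-1,-1]}' | sed -n 2,4p
python3 -m jog '{"dp":[[-1.6,0,1.2],[-1.6,0,1.2]],"delta_rot":[[0,0,0],[0,0,0]],"gripper":[-1,-1]}' | sed -n 2,4p
```

```text
position: [0.5293, -0.0341, 0.0602]
tool_rot: [0.52, 0.791, -0.181, 0.268]
ft_force: [-0.0, 1.1, -0.0]
position: [0.5298, -0.0352, 0.0601]
tool_rot: [0.519, 0.791, -0.181, 0.268]
ft_force: [-0.9, 1.1, 1.2]
position: [0.53, -0.0358, 0.0599]
tool_rot: [0.519, 0.792, -0.18, 0.268]
ft_force: [-3.1, 7.2, 4.4]
```

```bash
python3 -m jog '{"dp":[[-1.6,0,1.2],[-2.4,0,1.9],[-2.4,0,1.9]],"delta_rot":[[0,0,0],[0,0,0],[0,0,0]],"gripper":[-1,-1,-1]}' | sed -n 2,4p
python3 -m jog '{"dp":[[8,0,-6],[14,0,-25],[14,0,-65],[14,0,-110],[14,0,-155],[14,0,-155],[14,0,-155]],"delta_rot":[[0,0,0],[0,0,0],[0,0,0],[0,0,0],[0,0,0],[0,0,0],[0,0,0]],"gripper":[-1,-1,-1,-1,-1,-1,-1]}' | sed -n 1,4p
python3 - <<'E'
from h import *
a=robot.camera('top')[:,:,::-1]; b=robot.camera('side')[:,:,::-1]
cv2.imwrite('pics/m10.png',np.hstack([cv2.resize(a[110:250,190:330],(390,390)),cv2.resize(b[140:240,210:310],(390,390),interpolation=cv2.INTER_CUBIC)]))
E
```

```text
position: [0.5302, -0.0364, 0.0597]
tool_rot: [0.519, 0.793, -0.178, 0.267]
ft_force: [-8.4, 16.8, 9.5]
time: 22.4
position: [0.4913, 0.0584, 0.175]
tool_rot: [0.519, 0.791, -0.18, 0.269]
ft_force: [0.9, -0.4, -0.6]
```

View pics/m10.png

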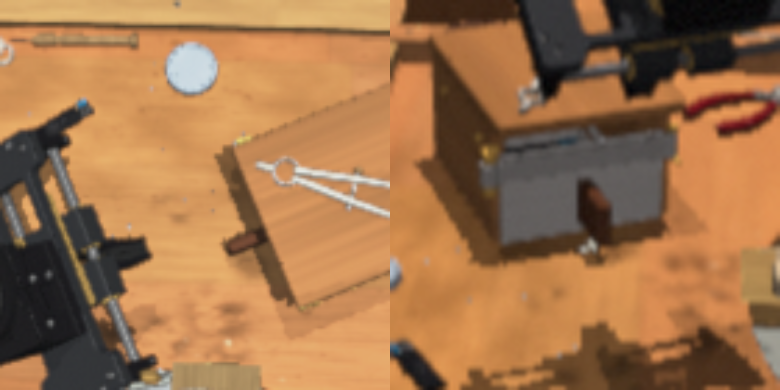

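The last picture shows the keeper bar lying straight across the panel (side crop, from about (485,170) to (675,145)). The tray is home, with only its handle sticking out, and the lid and pliers are where they were.

```bash
python3 -c "
from rig import robot
print(robot.hand_in())"
```

```text
the job is handed in; nothing more can be done
None
```

I've handed the job in at about 22.5 s of the 67 s allowed: the tin lay flat beside the lighter before the slide, the tray is fully home and the keeper is shut across its panel (both pushed until they stopped), and the jar lid and pliers were left alone; no verdict came back.

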